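Seat the fine whetstone on its sharpening stand

TASK

Fit the pale fine whetstone onto the sharpening stand, red dot to red dot: set it down on the two sprung wire jaws, let it find its place, and press it gently down between them until it sits fully home on the three balls with the jaws closed over its plate, then let go. Do not force it, and leave the dark stone and everything else where they are.

Things in the scene. Friction and masses are not known exactly. Their poses are not given: they have to be found in the camera images.
- fine_stone: Pale cream whetstone on a metal plate, 0.20 to 0.31 kg, loose. Origin: centre of underside; x along its length, z up. Rods beneath (three two-rod grooves) at z 0 to 5 mm; plate 140 x 52 mm at z 2.5 to 8.5; stone 116 x 50 mm at z 8.5 to 30. Grip across the 50 mm width. Red dot on the plate's +x end. Grooves at (x,y) = (45,0), (-45,15), (-45,-15) mm.
- fine_top (a point): Centre of the pale stone's flat top, 30 mm above its origin; axes as the stone's. Here it may be pressed down with closed fingers.
- fine_dot (a point): The small red dot on the end of the pale stone's plate: 64 mm along +x from the stone's origin, 8.5 mm above it.
- coarse_stone: Dark grey whetstone, same size and shape; not to be used; stays where it lies.
- stand: Sharpening stand fixed to the worktop. Dark wooden foot 230 x 92 mm; origin: centre of its underside, x along its length, z up; red dot on top of the +x end bracket. Above the foot a deck 224 x 60 mm bears three 10 mm balls, a sprung jaw of bent steel wire at each end, and end brackets 101 mm either side of the middle, 32 mm above the deck (59 to 81 mm above the worktop).
- seat (a point): Point on the stand's middle axis, 37.5 mm above the worktop. The deck is screwed up from its lowest by 0 to 22 mm, a height that differs each time and is NOT measured. Fully home, the pale stone's origin is above this point by that amount (0 to 22 mm), its x along the stand's x (red dot to red dot), three balls in three grooves. Balls: (x,y) = (45,0), (-45,15), (-45,-15) mm.
- perch (a point): 16.7 mm above seat. Lowered level, the plate's ends meet both jaws when the stone's origin is 0 to 22 mm above this point (deck height); let go, it rests there, centred. Then 5 to 12 N parts the jaws; over the last 3 mm they pull it down with about 7 N. The balls centre it from 3 mm off if it is free to shift, not held. No ball may take over 25 N: press at the middle, under 20 N.
- honey_jar: Honey jar with white lid, 69 x 99 mm; bystander. Origin at the centre of its underside.
- pepper_mill: Wooden pepper mill, 58 x 150 mm; bystander. Origin at the centre of its underside.
- tin: Green tin of beans, 75 x 58 mm; bystander. Origin at the centre of its underside.
- egg_timer: Green and white kitchen timer, 59 x 52 mm; bystander. Origin at the centre of its underside.
- spice: Spice jar with red cap, 45 x 106 mm; bystander. Origin at the centre of its underside.

How it is judged:
On the way:
1. the pale stone is lifted clear of the worktop (height (world z) of fine_stone above 0.08 m), for 0.1 s.
At the end, for the whole second after the job is handed in: the pale stone lies still, let go, with at least 0.7 N on each of the three balls, level within 0.02 rad, centred over the stand within 2.5 mm, its length along the stand's within 0.035 rad, its red dot at the stand's red-dot end, its underside no more than 62 mm above the worktop (contact force between fine_stone and deck_c0 above 0.7 N and contact force between fine_stone and deck_c1 above 0.7 N and contact force between fine_stone and deck_c2 above 0.7 N and horizontal distance between fine_stone and stand below 0.0025 m and angle between the x axis of fine_stone and the x axis of stand, either way round below 0.035 rad and angle between fine_stone's own z axis and vertical below 0.02 rad and height (world z) of fine_stone below 0.062 m and linear speed of fine_stone below 0.01 m/s and x of fine_dot in the frame of stand above 0.05 m); the robot touches nothing.
It fails at once if one of the stand's balls takes more than 25 N (contact force between fine_stone and deck_c0 above 25 N or contact force between fine_stone and deck_c1 above 25 N or contact force between fine_stone and deck_c2 above 25 N).
It fails at once if the gripper bears on the stand with more than 25 N (contact force between the fingers and stand above 25 N).
It fails at once if the dark stone is moved by more than 15 mm (distance of coarse_stone from where it was at the start of the episode above 0.015 m).
It fails at once if a bystander is moved by more than 25 mm (distance of any of honey_jar, pepper_mill, tin, egg_timer, spice from where it was at the start of the episode above 0.025 m).
It also fails if it takes over 58 s, if anything falls off the work surface, if the arm or the gripper's body presses on something with over 40 N, if the wrist force passes 120 N, or if a joint passes its speed limit or range.

ROBOT

A 7-joint arm with a two-finger parallel gripper is mounted at the origin on a cart in front of the work surface, level with it; the furniture and walls round the work are solid. World frame = base frame: x ahead of the robot, y to its left, z up, the work surface at z = 0. Lengths are in m, angles in rad, forces in N, time in s.
With the tool pointing down it reaches from about 0.4 to 0.85 m from the base axis. Payload 10.4 kg.
Tool frame: the origin (TCP) lies on the centre line of the jaws, within the pads' length; the fingertips stand 11 mm ahead of it and the grasp point (between the pads) lies 8 mm behind it; z points along the fingers, y is the line along which they close (so a half turn about z gives the same grasp; the last joint's range is limited). The gripper opens to 87 mm and grips with 3 to 60 N. Pads are 19 mm wide; open, the fingers measure 117 mm over their backs; the gripper's body (75 mm by 190 mm) begins 51 mm behind the grasp point.
Start: joints at [1.249, 0.332, -0.065, 1.46, 0.022, 1.35, -0.088], TCP at [0.184, -0.597, 0.234] pointing down, gripper open.
Joint ranges: [-2.6, 2.6], [-0.5, 2.12], [-1.47, 1.34], [0.16, 2.42], [-1.27, 4.41], [0.06, 2.06], [-2.6, 2.6]. Speed limits (rad/s): [2.22, 2.22, 2.79, 2.79, 3.14, 3.14, 3.14].

INTERFACE

Orientations are given as a unit quaternion [x, y, z, w].
In Python, from bench import r gives the robot as it stands.
- The arm moves only by the shell command python3 -m pendant 'ROWS' [OPENING] [FORCE]. ROWS is JSON, a list of rows, each a list of 4 numbers: the shift along the tool's x, y, z in m, then the turn about the tool's z in rad. A call has 1 to 8 rows; each row shifts and turns the commanded pose from where the row before left it, along the tool's axes as they then stand; what a row does not reach is not made up. A row lasts 1/12 s, in which the tool goes at most 41.7 mm and 7.16 degrees, less where a joint would pass 70% of its speed; a pose out of reach is approached as far as the arm can. A call with a gripper value outside its range is refused whole. OPENING is the opening, from 0 (shut) to 1 (fully open), set as the call begins (- or left out, the last holds). The fingers move at their own pace and stop on an object; FORCE is the grip in N (left out, the last holds). Time passes only in rows, so rows that do not move let the fingers close. It gives the time, the measured TCP pose, the force, the opening and the grip force at its end, in the units of the state.
- r.read_state(): the state, without advancing time (a new reading comes with each control period).
- r.camera(name): name is "side" or "top"; returns a dict with "img" (480x640x3 uint8, red, green, blue), "camera_matrix" (3x3 intrinsics, pixels), "xyz" and "attitude" of the camera in the world. Camera axes: x right, y down, z forward; pixel columns grow to the right and rows downward; lengths in m; the calibration is good to about 2 mm. A picture is of the moment at which its call begins. There is no depth.
- r.close_job(): hands the job in; it is judged then, once.
Trained networks look in the newest picture that a camera, given by its name, has taken for a name from the list of things; names that differ only in an ending like _2 or _b are one class to them, and where a whole thing is asked for, a point or a joint stands for the part that bears it (a point fixed in the world has none). Each returns a list of dicts, best first, with "score" (0 to 1); they miss things now and then, are a little off and sometimes report something else, mostly with a low value. They report only what shows in the picture. A call takes as long as a camera call.
- r.outline_of(thing, camera): "mask" (480x640 bool, what is visible of it) and "bbox" ([centre column, centre row, width, height] in pixels, round what is visible of it).
The state is a dict: "time": time; "joint_positions": joint angles; "joint_vel": joint speeds; "joint_torque": joint torques, N m; "ee_pos": TCP position; "eef_rot": TCP orientation; "ft_force": force on the tool from outside, world axes, zero at the start; "torque": the same for the moment, N m; "width": finger opening in m; "grip_force": force on a finger pad.
Only numpy, scipy, OpenCV 4.12 (cv2) and the standard library are available. Lean on these libraries where they do the work, as an engineer would, in place of code of your own. Each camera call takes 0.05 s, during which the arm holds its last target. There are 200 camera calls.

## Working session

There is one attempt and no reset: what is moved stays moved. The work goes in short steps, Python scripts to look and compute and a shell command to move; the robot and the scene stay as the last step left them, time stands still between calls to the robot, and variables do not carry over. Pictures are saved under pics/ and viewed, at most 10 in all, crops included, and the job is handed in when it is done.

```bash
mkdir -p pics; ls; python3 - <<'E'
from bench import r
import cv2,numpy as np
s=r.read_state();print(s['time'],s['ee_pos'],s['eef_rot'],s['ft_force'],s['width'])
for c in('side','top'):
    d=r.camera(c);cv2.imwrite(f'pics/{c}0.png',d['img'][:,:,::-1]);print(c,d['camera_matrix'],d['xyz'],d['attitude'])
    for t in('fine_stone','coarse_stone','stand','fine_dot'):
        print(t,[(round(o['score'],2),np.round(o['bbox'])) for o in r.outline_of(t,c)][:3])
E
```

```text
pics
0.0 [ 0.18385431 -0.59693796  0.23272376] [ 9.88859058e-01  1.48853007e-01 -1.57601980e-04 -7.21186383e-04] [ 0.57052135 -0.20301162  0.38782286] 0.08702914460199691
side [[448.76066034   0.         317.98215892]
 [  0.         448.76066034 238.84741588]
 [  0.           0.           1.        ]] [ 0.46352911 -0.45388468  0.95274111] [ 0.96473555 -0.07068983  0.02432309 -0.25238198]
fine_stone [(0.78, array([289., 265.,  61.,  36.]))]
coarse_stone [(0.69, array([304., 330., 109.,  44.])), (0.68, array([271., 226.,  60.,  26.])), (0.31, array([380., 255.,  39.,  44.]))]
stand [(0.97, array([302., 332., 110.,  49.])), (0.55, array([285., 265.,  62.,  37.]))]
fine_dot [(0.59, array([287., 264.,  68.,  38.]))]
top [[520.15113061   0.         321.17778091]
 [  0.         520.15113061 240.01058353]
 [  0.           0.           1.        ]] [0.43265396 0.04751904 0.96765674] [-0.70224493  0.7084597  -0.04726561  0.05198929]
fine_stone [(0.96, array([344., 294.,  42.,  78.]))]
coarse_stone [(0.75, array([286., 309.,  42.,  80.]))]
stand [(0.76, array([432., 288.,  66., 136.]))]
fine_dot [(0.71, array([345., 296.,  40.,  82.])), (0.56, array([432., 286.,  67., 135.]))]
```

View pics/side0.png

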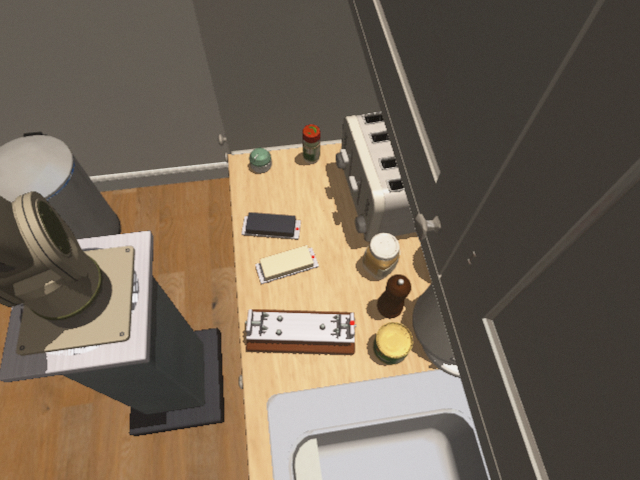

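View pics/top0.png

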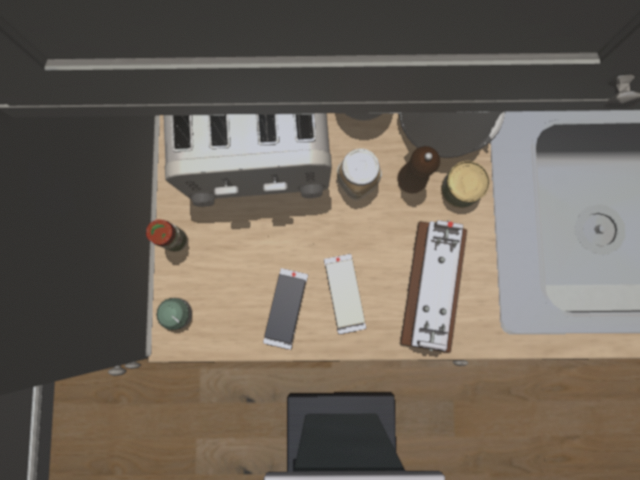

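Side view: pale stone at (287,264), stand at (302,330), its red dot at (352,322). Top view: pale stone at (345,294) with its dot at (338,259); stand at (434,287) with its dot at (450,225). Both dots lie at the far (+x world) end. Next come enlarged crops and red-dot triangulation.

```bash
cat > h.py <<'E'
from bench import r
import cv2,numpy as np
from scipy.spatial.transform import Rotation as R
def P(d):
    Rm=R.from_quat(d['attitude']).as_matrix(); return d['camera_matrix'],Rm,np.array(d['xyz'])
def proj(d,X):
    K,Rm,c=P(d);q=(np.atleast_2d(X)-c)@Rm@K.T;return q[:,:2]/q[:,2:]
def ray(d,uv):
    K,Rm,c=P(d);return Rm@np.linalg.solve(K,[uv[0],uv[1],1.])
def tri(ds,uvs):
    A=[];b=[]
    for d,uv in zip(ds,uvs):
        v=ray(d,uv);v/=np.linalg.norm(v);M=np.eye(3)-np.outer(v,v);A.append(M);b.append(M@d['xyz'])
    A=np.vstack(A);b=np.hstack(b);X=np.linalg.lstsq(A,b,rcond=None)[0];return X,[np.round(proj(d,X)[0]-uv,1) for d,uv in zip(ds,uvs)]
def onz(d,uv,z):
    v=ray(d,uv);return d['xyz']+v*(z-d['xyz'][2])/v[2]
E
python3 - <<'E'
from h import *
D={c:r.camera(c) for c in('side','top')}
def blobs(d,box):
    x0,y0,x1,y1=box;im=d['img'][y0:y1,x0:x1].astype(float)
    w=np.clip(im[...,0]-np.maximum(im[...,1],im[...,2])-60,0,None)
    ys,xs=np.mgrid[y0:y1,x0:x1];return np.array([(xs*w).sum(),(ys*w).sum()])/w.sum()
b={'side':{'st':(300,245,325,270),'stand':(340,305,365,335)},'top':{'st':(325,250,352,270),'stand':(440,215,462,235)}}
for k in('st','stand'):
    uv=[blobs(D[c],b[c][k]) for c in D];print(k,uv,tri(list(D.values()),uv))
cr=[]
for c,(u,v) in (('side',(288,265)),('top',(345,294)),('side',(302,332)),('top',(435,287))):
    h=68 
    im=D[c]['img'][v-h:v+h,u-h:u+h,::-1]; cr.append(cv2.resize(im,(400,300) if 0 else (300,300),interpolation=cv2.INTER_CUBIC))
cv2.imwrite('pics/crop.png',np.vstack([np.hstack(cr[:2]),np.hstack(cr[2:])]))
E
```

```text
st [array([312.60887097, 256.44959677]), array([337.4957265 , 259.03418803])] (array([0.53272859, 0.02352646, 0.01065685]), [array([-0.2,  0. ]), array([-0. , -0.3])])
stand [array([351.82753247, 322.46805195]), array([449.83308042, 223.82701062])] (array([ 0.58521543, -0.17030774,  0.07711852]), [array([-0.2,  0. ]), array([-0. , -0.2])])
```

View pics/crop.png

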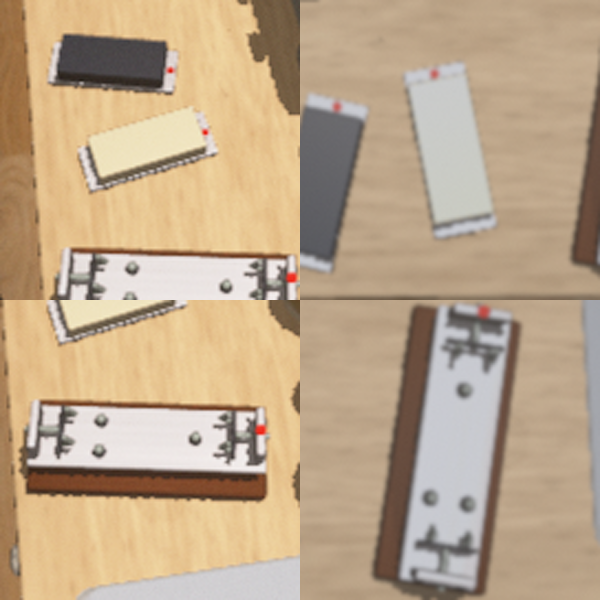

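The crops show both dots, the three balls (for example at (164,90), (130,198), (167,204) in the lower right crop), and the dot end pointing away from the robot on both parts. The stand dot's height of 0.077 suggests the deck is raised by about 18 mm. Now I'll fit the poses.

```bash
cat > fit.py <<'E'
from h import *
from scipy.optimize import minimize
D={c:r.camera(c) for c in('side','top')}
# balls
s=136/300
side=[(234+195*s,264+138*s),(234+99*s,264+151*s),(234+101*s,264+121*s)]
top=[(367+164*s,219+90*s),(367+167*s,219+204*s),(367+130*s,219+198*s)]
def ref(d,p):
    g=d['img'].mean(2);u,v=np.round(p).astype(int);ys,xs=np.mgrid[v-4:v+5,u-4:u+5];w=np.clip(150-g[v-4:v+5,u-4:u+5],0,None)
    return np.array([(xs*w).sum(),(ys*w).sum()])/w.sum()
B=[]
for a,b in zip(side,top):
    X,e=tri([D['side'],D['top']],[ref(D['side'],a),ref(D['top'],b)]);B.append(X);print('ball',X.round(4),e)
# local y+ is left of +x
loc=np.array([[45,0],[-45,-15],[-45,15]])*1e-3
A=np.array(B)[:,:2];ca=A-A.mean(0);cl=loc-loc.mean(0)
yaw=np.arctan2((cl[:,0]*ca[:,1]-cl[:,1]*ca[:,0]).sum(),(cl*ca).sum())
Rm=np.array([[np.cos(yaw),-np.sin(yaw)],[np.sin(yaw),np.cos(yaw)]])
t=A.mean(0)-Rm@loc.mean(0);print('stand',t,yaw,'resid mm',((A-t-loc@Rm.T)*1e3).round(1).tolist())
m={}
for c in D:
    o=r.outline_of('fine_stone',c)[0];m[c]=o['mask'].astype(float)
def box(L,W,z0,z1):return np.array([[x*L/2,y*W/2,z] for x in(-1,1) for y in(-1,1) for z in(z0,z1)])
bx=[box(.14,.052,.0025,.0085),box(.116,.05,.0085,.03)]
def cost(p,cs=D):
    q=R.from_euler('z',p[2]).as_matrix();e=0
    for c in cs:
        im=np.zeros((960*2,1280*2),np.uint8)
        for b in bx:
            h=cv2.convexHull(np.float32((proj(D[c],b@q.T+[p[0],p[1],0])+.5)*4)).astype(np.int32);cv2.fillConvexPoly(im,h,255)
        e+=np.abs(cv2.resize(im,(640,480),interpolation=cv2.INTER_AREA)/255-m[c]).sum()
    return e
for cs in(['side','top'],['side'],['top']):
    f=minimize(cost,[.465,.01,.2],args=(cs,),method='Nelder-Mead',options=dict(initial_simplex=np.array([[.465,.01,.2],[.475,.01,.2],[.465,.02,.2],[.465,.01,.3]])))
    p=f.x;print(cs,p,f.fun,'dot at',p[:2]+.064*np.array([np.cos(p[2]),np.sin(p[2])]))
E
python3 fit.py; python3 - <<'E'
from h import *
print(R.from_quat(r.read_state()['eef_rot']).as_matrix().round(3))
E
```

```text
ball [ 0.5262 -0.1598  0.0388] [array([-0.,  0.]), array([-0., -0.])]
ball [ 0.4347 -0.1586  0.0394] [array([ 0., -0.]), array([0., 0.])]
ball [ 0.4399 -0.1289  0.0395] [array([-0.,  0.]), array([-0., -0.])]
stand [ 0.48169197 -0.15175631] -0.17843592598062766 resid mm [[0.2, -0.1], [-0.0, -0.0], [-0.2, 0.1]]
['side', 'top'] [0.46912004 0.01184874 0.18443523] 225.92549019607844 dot at [0.5320346  0.02358579]
['side'] [0.46905967 0.01378963 0.17530264] 88.6 dot at [0.5320788  0.02495162]
['top'] [0.46877614 0.01135346 0.17788088] 94.37254901960785 dot at [0.53176628 0.02267789]
[[ 0.956  0.294  0.   ]
 [ 0.294 -0.956 -0.   ]
 [ 0.     0.    -1.   ]]
```

```bash
python3 -m pendant '[[0,0,0,0.118],[0.0195,-0.0274,0,0],[0.0195,-0.0274,0,0],[0.0195,-0.0274,0,0],[0.0195,-0.0274,0,0],[0.0195,-0.0274,0,0],[0.0195,-0.0274,0,0],[0.0195,-0.0274,0,0]]' 1 && python3 -m pendant '[[0.0195,-0.0274,0,0],[0.0195,-0.0274,0,0],[0.0195,-0.0274,0,0],[0.0195,-0.0274,0,0],[0.0195,-0.0274,0,0],[0.0195,-0.0274,0,0],[0.0195,-0.0274,0,0],[0.0195,-0.0274,0,0]]' && python3 -m pendant '[[0.0195,-0.0274,0,0],[0.0195,-0.0274,0,0],[0.0195,-0.0274,0,0],[0.0195,-0.0274,0,0],[0.0195,-0.0274,0,0],[0,0,0,0],[0,0,0,0]]'; python3 - <<'E'
from h import *
s=r.read_state();M=R.from_quat(s['eef_rot']).as_matrix();yaw=np.arctan2(M[1,0],M[0,0]);print(yaw,M[:,2],M.T@(np.array([.469,.012,.022])-s['ee_pos']))
E
```

```text
time: 1.47
ee_pos: [0.2842, -0.3826, 0.2337]
eef_rot: [0.996, 0.09, 0.0, 0.0]
ft_force: [1.0, 0.1, 0.1]
width: 0.087
grip_force: 0.0
time: 2.13
ee_pos: [0.3983, -0.1388, 0.2339]
eef_rot: [0.996, 0.09, 0.0, 0.0]
ft_force: [0.5, -1.0, 0.6]
width: 0.087
grip_force: 0.0
time: 2.72
ee_pos: [0.4694, 0.0137, 0.2336]
eef_rot: [0.996, 0.092, 0.0, -0.0]
ft_force: [-0.3, -1.4, -0.2]
width: 0.0871
grip_force: 0.0
0.18459827667447626 [ 1.12791125e-04  6.16947943e-04 -9.99999803e-01] [-0.00077168  0.0017348   0.21157984]
```

```bash
python3 -m pendant '[[0,0.0015,0.03,0],[0,0,0.04,0],[0,0,0.04,0],[0,0,0.04,0],[0,0,0.03,0],[0,0,0.02,0],[0,0,0.01,0],[0,0,0,0]]' && python3 -m pendant '[[0,0,0,0],[0,0,0,0],[0,0,0,0],[0,0,0,0],[0,0,0,0],[0,0,0,0],[0,0,0,0],[0,0,0,0]]' 0.45 20;  python3 -m pendant '[[0,0,0,0],[0,0,0,0],[0,0,0,0],[0,0,0,0]]' 0.45 20; python3 - <<'E'
from h import *
c=r.camera('top');d=r.camera('side')
cv2.imwrite('pics/g.png',np.hstack([cv2.resize(c['img'][220:360,260:460,::-1],(400,280)),cv2.resize(d['img'][190:330,220:420,::-1],(400,280))]))
E
```

```text
time: 3.38
ee_pos: [0.4679, 0.0094, 0.0219]
eef_rot: [0.996, 0.09, -0.002, -0.0]
ft_force: [-0.0, -0.2, 1.5]
width: 0.0873
grip_force: 0.0
time: 4.05
ee_pos: [0.4696, 0.0106, 0.0239]
eef_rot: [0.996, 0.09, 0.0, 0.0]
ft_force: [0.2, 0.9, 4.5]
width: 0.0496
grip_force: 20.0
time: 4.38
ee_pos: [0.4697, 0.0105, 0.0239]
eef_rot: [0.996, 0.09, 0.0, 0.0]
ft_force: [-1.4, 0.0, 5.5]
width: 0.0497
grip_force: 20.0
```

View pics/g.png

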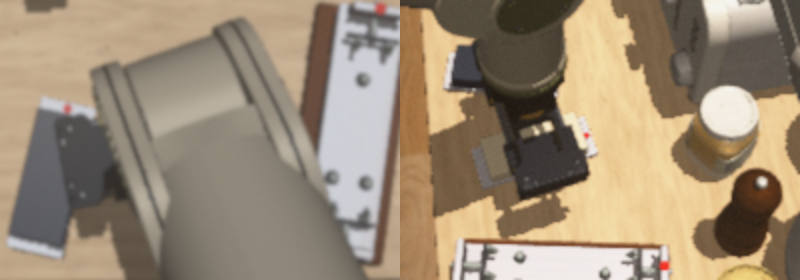

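```bash
python3 -m pendant '[[0,0,-0.01,0],[0,0,-0.02,0],[0,0,-0.03,0],[0,0,-0.03,0],[0,0,-0.03,0],[0,0,-0.01,0],[0,0,0,0],[0,0,0,0]]' - 30; cat > dot.py <<'E'
from h import *
D={c:r.camera(c) for c in('side','top')}
s=r.read_state();M=R.from_quat(s['eef_rot']).as_matrix();T=np.array(s['ee_pos'])
print('yaw',np.arctan2(M[1,0],M[0,0]),'tcp',T.round(4),'ft',np.round(s['ft_force'],1),np.round(s['torque'],2),'tilt',M[:2,2].round(4))
est=T+M@[.064,0,.0133]
uvs=[];ds=[]
for c,d in D.items():
    im=d['img'].astype(float);w=np.clip(im[...,0]-np.maximum(im[...,1],im[...,2])-50,0,None)
    u,v=proj(d,est)[0];ys,xs=np.mgrid[:480,:640];w=w*(np.hypot(xs-u,ys-v)<8)
    print(c,'expect',(u.round(1),v.round(1)),'n',(w>0).sum())
    if w.sum()>0: uv=np.array([(xs*w).sum(),(ys*w).sum()])/w.sum();uvs.append(uv);ds.append(d);print('  got',uv,'at z',(M.T@(onz(d,uv,est[2])-T)).round(4))
if len(ds)>1:
    X,e=tri(ds,uvs);print('dot',X.round(4),'in tool',(M.T@(X-T)).round(4),e)
E
python3 dot.py
```

```text
time: 5.15
ee_pos: [0.469, 0.0101, 0.153]
eef_rot: [0.996, 0.09, -0.0, 0.0]
ft_force: [0.8, -0.4, -3.5]
width: 0.0498
grip_force: 30.0
yaw 0.18068235805818172 tcp [0.4682 0.0102 0.1518] ft [-0.6 -0.1 -2.6] [ 0.01 -0.02  0.05] tilt [-0.0028  0.0001]
side expect (np.float64(311.8), np.float64(229.7)) n 11
  got [312.82552083 229.61588542] at z [0.0661 0.0005 0.0133]
top expect (np.float64(340.5), np.float64(251.4)) n 0
```

```bash
python3 -m pendant '[[0,0,0,0.09],[0,0,0,0.09],[0,0,0,0.09],[0,0,0,0.09],[0.0083,0.0314,0,0],[0.0083,0.0314,0,0],[0.0083,0.0314,0,0],[0.0083,0.0314,0,0]]'; python3 -m pendant '[[0.0083,0.0314,0,0],[0,0,0,0],[0,0,0,0],[0,0,0,0],[0,0,0,0]]'; python3 dot.py;  python3 - <<'E'
from h import *
c=r.camera('top');d=r.camera('side')
cv2.imwrite('pics/h.png',np.hstack([cv2.resize(c['img'][200:360,360:520,::-1],(400,400)),cv2.resize(d['img'][250:390,230:370,::-1],(400,400))]))
E
```

```text
time: 5.92
ee_pos: [0.4786, -0.1203, 0.1517]
eef_rot: [0.996, -0.089, -0.001, -0.0]
ft_force: [0.6, 0.3, -2.7]
width: 0.0498
grip_force: 30.0
time: 6.33
ee_pos: [0.4819, -0.15, 0.1527]
eef_rot: [0.996, -0.089, -0.001, -0.0]
ft_force: [-0.2, 1.1, -2.7]
width: 0.0497
grip_force: 30.0
yaw -0.17723826565584802 tcp [ 0.4822 -0.1502  0.1532] ft [ 0.1 -0.5 -2.7] [0.03 0.04 0.04] tilt [-0.0006  0.0003]
side expect (np.float64(332.7), np.float64(310.3)) n 16
  got [332.91952055 310.61900685] at z [0.0644 0.0007 0.0133]
top expect (np.float64(454.7), np.float64(241.6)) n 0
```

View pics/h.png

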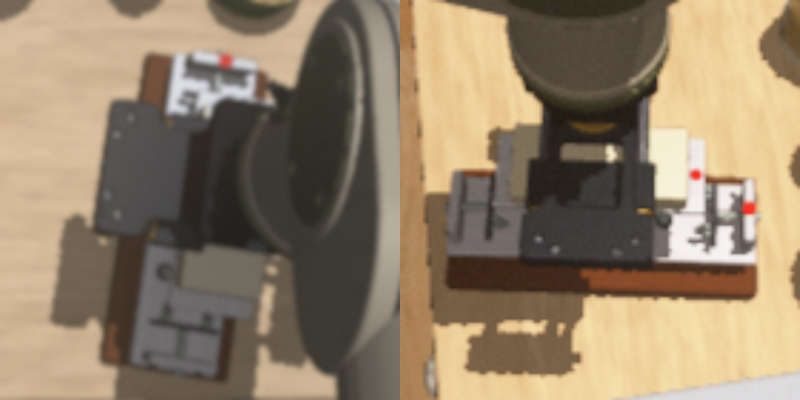

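The stone hangs over the stand and roughly aligned: in the right panel its dot is at (696,174) and the stand's dot at (749,208). Next I'll check the stand centre independently, using the deck outline in the initial pictures.

```bash
python3 - <<'E'
from h import *
out=[];ds=[];cs=[]
for c,(u0,v0,u1,v1) in (('side',(240,300,365,360)),('top',(395,212,475,360))):
    d=r.camera(c);I=cv2.imread(f'pics/{c}0.png');im=I[v0:v1,u0:u1]
    hsv=cv2.cvtColor(im,cv2.COLOR_BGR2HSV);m=((hsv[...,1]<45)&(hsv[...,2]>120)).astype(np.uint8)
    m=cv2.morphologyEx(m,cv2.MORPH_CLOSE,np.ones((9,9)));n,l,st,ce=cv2.connectedComponentsWithStats(m);k=1+st[1:,4].argmax()
    m=(l==k).astype(np.uint8);ct=cv2.findContours(m,cv2.RETR_EXTERNAL,cv2.CHAIN_APPROX_NONE)[0][0]
    rc=cv2.minAreaRect(ct);print(c,np.array(rc[0])+[u0,v0],rc[1:]);bx=cv2.boxPoints(rc)+[u0,v0]
    print(' balls/centre model proj',proj(d,[[.4817,-.1518,z] for z in(.03,.04,.045)]).round(1).tolist())
    v=cv2.resize(I[v0-8:v1+8,u0-8:u1+8],None,fx=3.5 if c=='top' else 3,fy=3.5 if c=='top' else 3,interpolation=cv2.INTER_CUBIC)
    out.append(v);ds.append(d);cs.append(np.array(rc[0])+[u0,v0])
print(tri(ds,cs),[v.shape for v in out])
H=max(v.shape[0] for v in out);cv2.imwrite('pics/deck.png',np.hstack([cv2.copyMakeBorder(v,0,H-v.shape[0],0,0,0) for v in out]))
E
```

```text
side [300.40456772 325.9574585 ] ((109.11193084716797, 29.977401733398438), 2.223961114883423)
 balls/centre model proj [[300.4, 328.3], [300.3, 326.8], [300.2, 326.0]]
top [437.75457001 284.31455231] ((35.34429931640625, 128.23580932617188), 8.219208717346191)
 balls/centre model proj [[435.7, 285.0], [436.9, 284.7], [437.5, 284.6]]
(array([ 0.48209989, -0.15202173,  0.04589508]), [array([ 0., -0.]), array([0., 0.])]) [(228, 423, 3), (574, 336, 3)]
```

View pics/deck.png

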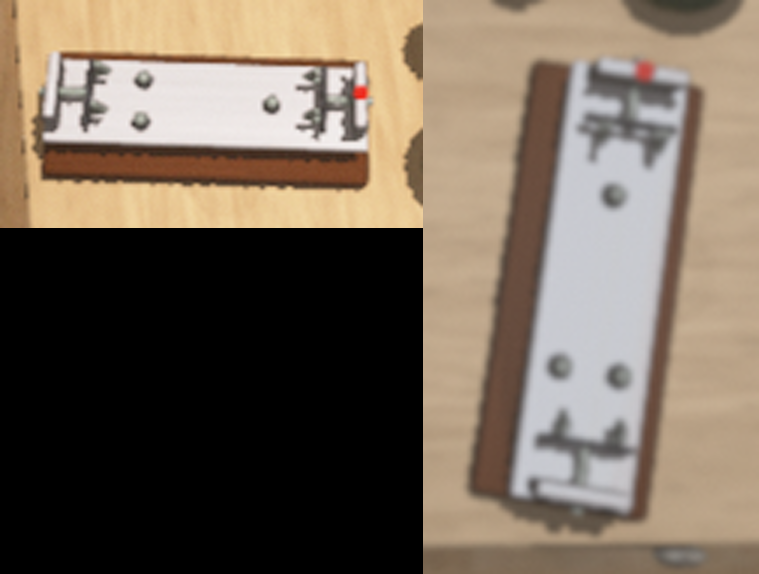

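The deck outline gives a centre of (0.4821,-0.1520), within 0.5 mm of the ball result, and a deck height of about 46 mm, so the raise is about 18 mm. I expect contact with the stone's origin near z = 0.072, and I'll descend to just above it.

```bash
python3 -m pendant '[[0,0.0017,0.01,0],[0,0,0.015,0],[0,0,0.015,0],[0,0,0.007,0],[0,0,0,0],[0,0,0,0],[0,0,0,0],[0,0,0,0]]'; python3 dot.py; python3 -m pendant '[[0,0,0.001,0],[0,0,0.001,0],[0,0,0.001,0],[0,0,0,0],[0,0,0,0]]'|sed -n '1,4p'
```

```text
time: 7.3
ee_pos: [0.4825, -0.1533, 0.1074]
eef_rot: [0.996, -0.089, 0.001, 0.0]
ft_force: [-0.5, -0.2, -2.2]
width: 0.0499
grip_force: 30.0
yaw -0.17926938573425588 tcp [ 0.4823 -0.1533  0.1072] ft [-0.4  0.4 -2.6] [0.05 0.04 0.05] tilt [ 0.001  -0.0006]
side expect (np.float64(332.1), np.float64(319.9)) n 14
  got [332.60357815 320.07156309] at z [0.0649 0.0004 0.0133]
top expect (np.float64(449.9), np.float64(245.2)) n 0
time: 7.82
ee_pos: [0.4819, -0.1532, 0.1035]
eef_rot: [0.996, -0.089, -0.0, 0.0]
ft_force: [-1.1, 1.0, -2.2]
```

```bash
python3 -m pendant '[[-0.0005,-0.0012,0.001,0],[0,0,0.001,0],[0,0,0,0],[0,0,0,0]]'|sed -n '1,4p'; python3 -m pendant '[[0,0,0.001,0],[0,0,0.001,0],[0,0,0,0],[0,0,0,0]]'|sed -n '1,4p';python3 -m pendant '[[0,0,0.001,0],[0,0,0,0],[0,0,0,0]]'|sed -n '1,4p'
```

```text
time: 8.15
ee_pos: [0.4816, -0.1519, 0.1015]
eef_rot: [0.996, -0.089, -0.0, 0.0]
ft_force: [1.3, 0.5, -2.7]
time: 8.48
ee_pos: [0.4816, -0.1519, 0.0995]
eef_rot: [0.996, -0.089, -0.0, 0.0]
ft_force: [-0.6, 0.2, -1.6]
time: 8.73
ee_pos: [0.4816, -0.1519, 0.0985]
eef_rot: [0.996, -0.089, -0.0, 0.0]
ft_force: [0.1, 0.4, -3.5]
```

```bash
python3 -m pendant '[[0,0,0.001,0],[0,0,0,0],[0,0,0,0]]'|sed -n '1,4p'; python3 -m pendant '[[0,0,0.001,0],[0,0,0,0],[0,0,0,0]]'|sed -n '1,4p';python3 -m pendant '[[0,0,0.001,0],[0,0,0,0],[0,0,0,0]]'|sed -n '1,4p'
```

```text
time: 8.98
ee_pos: [0.4816, -0.1519, 0.0975]
eef_rot: [0.996, -0.089, -0.0, 0.0]
ft_force: [0.2, 0.2, -3.1]
time: 9.23
ee_pos: [0.4816, -0.1519, 0.0965]
eef_rot: [0.996, -0.089, -0.0, 0.0]
ft_force: [0.1, 0.2, -3.0]
time: 9.48
ee_pos: [0.4816, -0.1519, 0.0955]
eef_rot: [0.996, -0.089, 0.0, 0.0]
ft_force: [-0.5, -0.3, -2.9]
```

```bash
for i in 1; do python3 -m pendant '[[0,0,0.001,0],[0,0,0,0],[0,0,0,0]]'|sed -n '2,4p'; python3 -m pendant '[[0,0,0.001,0],[0,0,0,0],[0,0,0,0]]'|sed -n '2,4p';python3 -m pendant '[[0,0,0.001,0],[0,0,0,0],[0,0,0,0]]'|sed -n '2,4p'; done
```

```text
ee_pos: [0.4816, -0.1519, 0.0945]
eef_rot: [0.996, -0.089, -0.0, -0.0]
ft_force: [-0.2, 1.0, -2.2]
ee_pos: [0.4816, -0.1519, 0.0936]
eef_rot: [0.996, -0.089, -0.0, 0.0]
ft_force: [-1.5, -0.2, -0.6]
ee_pos: [0.4818, -0.1519, 0.0926]
eef_rot: [0.996, -0.089, 0.0, 0.0]
ft_force: [-1.6, -0.2, -0.9]
```

Contact is felt at a stone origin of about 0.069. I'll let go here so the stone centres itself on the jaws.

```bash
python3 -m pendant '[[0,0,0,0],[0,0,0,0],[0,0,0,0],[0,0,0,0],[0,0,0,0],[0,0,0,0]]' 0.75; python3 dot.py; python3 - <<'E'
from h import *
c=r.camera('top');d=r.camera('side')
cv2.imwrite('pics/rel.png',np.hstack([cv2.resize(c['img'][200:360,360:520,::-1],(400,400)),cv2.resize(d['img'][270:370,240:365,::-1],(400,320))[:, :] if 0 else cv2.resize(d['img'][255:380,240:365,::-1],(400,400))]))
E
```

```text
time: 10.73
ee_pos: [0.4817, -0.1519, 0.0926]
eef_rot: [0.996, -0.089, 0.0, 0.0]
ft_force: [-0.5, 0.5, -0.0]
width: 0.0648
grip_force: 0.0
yaw -0.17920982066735205 tcp [ 0.4817 -0.1519  0.0925] ft [ 0.1 -0.  -0. ] [ 0.01  0.04 -0.02] tilt [ 0.0001 -0.0001]
side expect (np.float64(331.4), np.float64(321.7)) n 15
  got [331.7267658  321.92936803] at z [0.0647 0.0005 0.0133]
top expect (np.float64(447.1), np.float64(246.7)) n 1
  got [447. 246.] at z [ 0.0652 -0.0003  0.0133]
dot [ 0.5457 -0.1635  0.0781] in tool [0.065  0.     0.0144] [array([ 0.2, -0. ]), array([0. , 0.2])]
```

View pics/rel.png

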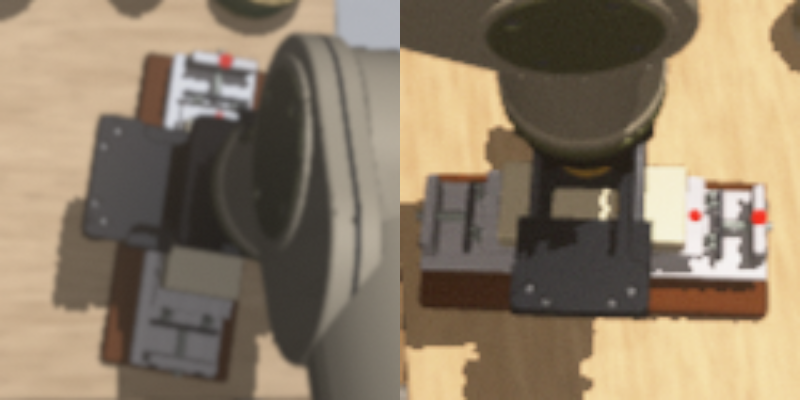

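The stone rests level on both jaws: its dot is at (695,215) in the right panel, in line with the stand's dot at (759,215). The triangulated dot height of 0.078 puts the origin at about 0.069. I'll rise, close the fingers and press from above.

```bash
python3 -m pendant '[[0,0,-0.01,0],[0,0,-0.015,0],[0,0,-0.02,0],[0,0,0,0],[0,0,0,0],[0,0,0,0]]'|sed -n '2,4p';python3 dot.py; python3 -m pendant '[[0,0,0,0],[0,0,0,0],[0,0,0,0],[0,0,0,0],[0,0,0,0],[0,0,0,0],[0,0,0,0],[0,0,0,0]]' 0 10; python3 -m pendant '[[0,0,0.01,0],[0,0,0.01,0],[0,0,0.004,0],[0,0,0,0],[0,0,0,0]]' 
```

```text
ee_pos: [0.4815, -0.1519, 0.1376]
eef_rot: [0.996, -0.09, 0.0, 0.0]
ft_force: [-0.8, -0.6, -0.4]
yaw -0.17920560934487023 tcp [ 0.4812 -0.1518  0.137 ] ft [-0.9 -1.  -0.2] [0.03 0.04 0.01] tilt [-0.0009  0.0003]
side expect (np.float64(332.0), np.float64(314.1)) n 11
  got [331.82191781 321.4109589 ] at z [0.0638 0.0148 0.0133]
top expect (np.float64(453.3), np.float64(243.5)) n 0
time: 12.2
ee_pos: [0.4816, -0.1519, 0.1376]
eef_rot: [0.996, -0.089, 0.0, 0.0]
ft_force: [0.1, -1.2, -0.5]
width: 0.0199
grip_force: 0.0
time: 12.62
ee_pos: [0.4813, -0.1517, 0.113]
eef_rot: [0.996, -0.089, -0.001, -0.0]
ft_force: [0.0, -1.1, -0.2]
width: 0.0005
grip_force: 0.0
```

```bash
python3 -m pendant '[[0.0005,0,0.0015,0],[0,0,0.001,0],[0,0,0,0],[0,0,0,0]]'|sed -n '2,4p';python3 -m pendant '[[0,0,0.001,0],[0,0,0,0],[0,0,0,0]]'|sed -n '2,4p';python3 -m pendant '[[0,0,0.001,0],[0,0,0,0],[0,0,0,0]]'|sed -n '2,4p';python3 -m pendant '[[0,0,0.001,0],[0,0,0,0],[0,0,0,0]]'|sed -n '2,4p'
```

```text
ee_pos: [0.4822, -0.152, 0.1112]
eef_rot: [0.996, -0.089, 0.0, 0.0]
ft_force: [0.1, 0.1, 0.3]
ee_pos: [0.4822, -0.152, 0.1101]
eef_rot: [0.996, -0.089, 0.0, 0.0]
ft_force: [0.2, -0.3, -0.4]
ee_pos: [0.4822, -0.152, 0.1091]
eef_rot: [0.996, -0.089, 0.0, 0.0]
ft_force: [0.6, 0.4, 2.3]
ee_pos: [0.4821, -0.152, 0.108]
eef_rot: [0.996, -0.089, -0.0, 0.0]
ft_force: [-0.4, -1.0, 0.9]
```

```bash
for i in 1;do python3 -m pendant '[[0,0,0.001,0],[0,0,0.001,0],[0,0,0,0]]'|sed -n '2,4p';python3 -m pendant '[[0,0,0.001,0],[0,0,0,0],[0,0,0,0]]'|sed -n '2,4p';python3 -m pendant '[[0,0,0.001,0],[0,0,0,0],[0,0,0,0]]'|sed -n '2,4p';python3 -m pendant '[[0,0,0.001,0],[0,0,0,0],[0,0,0,0]]'|sed -n '2,4p';done
```

```text
ee_pos: [0.4824, -0.152, 0.1062]
eef_rot: [0.996, -0.089, 0.0, 0.0]
ft_force: [0.2, 0.3, 2.3]
ee_pos: [0.4818, -0.1519, 0.1047]
eef_rot: [0.996, -0.089, -0.0, -0.0]
ft_force: [0.1, 0.6, -0.0]
ee_pos: [0.4819, -0.1519, 0.1038]
eef_rot: [0.996, -0.089, -0.0, -0.0]
ft_force: [-0.2, -0.1, 0.4]
ee_pos: [0.4821, -0.152, 0.1029]
eef_rot: [0.996, -0.089, -0.0, 0.0]
ft_force: [0.3, -1.3, -0.4]
```

The force has dropped to nothing, so I'll look before pressing on.

```bash
cat > look.py <<'E'
from h import *
import sys
c=r.camera('top');d=r.camera('side')
ys,xs=np.mgrid[:480,:640]
for k,(u,v) in((('side'),(331.6,322.5)),):
    im=d['img'].astype(float);w=np.clip(im[...,0]-np.maximum(im[...,1],im[...,2])-50,0,None)*(np.hypot(xs-u,ys-v)<9)
    print('side dot',(xs*w).sum()/w.sum(),(ys*w).sum()/w.sum(),(w>0).sum())
im=c['img'].astype(float);w=np.clip(im[...,0]-np.maximum(im[...,1],im[...,2])-40,0,None)*(np.hypot(xs-447,ys-246)<9)
if w.sum(): print('top dot',(xs*w).sum()/w.sum(),(ys*w).sum()/w.sum())
cv2.imwrite(sys.argv[1],np.hstack([cv2.resize(c['img'][200:360,360:520,::-1],(400,400)),cv2.resize(d['img'][255:380,240:365,::-1],(400,400))]))
dt=np.array([.4820,-.152,0])+R.from_euler('z',-.178).apply([.064,0,.0085])
for z in(.0685,.06,.056,.052):print(z,proj(d,dt+[0,0,z]).round(1),proj(c,dt+[0,0,z]).round(1))
E
python3 look.py pics/p1.png
```

```text
side dot 330.37487537387835 321.9481555333998 15
0.0685 [[331.5 322. ]] [[446.8 246.7]]
0.06 [[331.4 323.4]] [[445.6 247.3]]
0.056 [[331.3 324. ]] [[445.1 247.6]]
0.052 [[331.2 324.7]] [[444.6 247.9]]
```

View pics/p1.png

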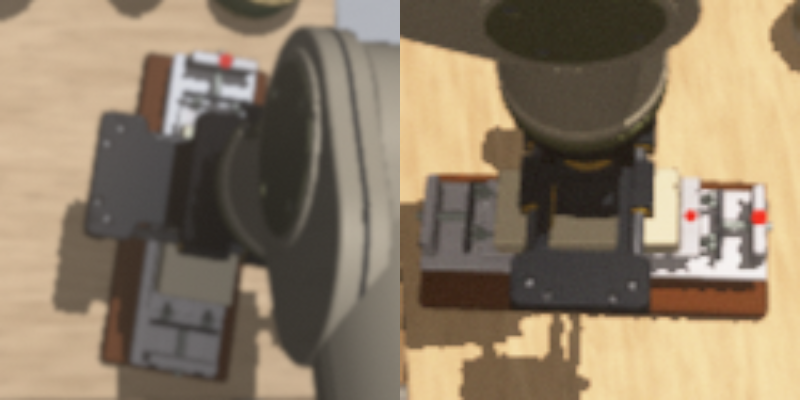

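The stone's dot has moved about 2.5 mm back (now (690,215) in the right panel) without going down, so the -x end has probably dropped through its jaw and the stone is tilted. I'll move the arm clear and measure.

```bash
python3 -m pendant '[[0,0,-0.02,0],[0,0,-0.04,0],[0,0,-0.04,0],[0,-0.04,0,0],[0,-0.04,0,0],[0,-0.04,0,0],[0,-0.04,0,0],[0,-0.04,0,0]]'|sed -n '2,2p'; python3 -m pendant '[[0,-0.04,0,0],[0,0,0,0],[0,0,0,0]]'|sed -n '1,2p'; python3 - <<'E'
from h import *
D={c:r.camera(c) for c in('side','top')};c=D['top'];d=D['side']
ys,xs=np.mgrid[:480,:640];uv=[]
for dd,(u,v) in((d,(330.6,322.5)),(c,(446,247))):
    im=dd['img'].astype(float);w=np.clip(im[...,0]-np.maximum(im[...,1],im[...,2])-50,0,None)*(np.hypot(xs-u,ys-v)<9)
    uv.append(np.array([(xs*w).sum(),(ys*w).sum()])/w.sum())
print('dot',uv,tri([d,c],uv))
def s(I,b,f):
    u0,v0,u1,v1=b;return cv2.resize(I[v0:v1,u0:u1,::-1],None,fx=f,fy=f,interpolation=cv2.INTER_CUBIC)
a=s(c['img'],(400,210,475,360),3.8);b=s(d['img'],(240,300,365,360),4)
H=max(a.shape[0],b.shape[0]);pad=lambda v:cv2.copyMakeBorder(v,0,H-v.shape[0],0,0,0)
o=np.hstack([pad(b),pad(a)]);cv2.imwrite('pics/p2.png',o[:,:800]);print(o.shape,b.shape)
E
```

```text
ee_pos: [0.5178, 0.0465, 0.2034]
time: 15.72
ee_pos: [0.5247, 0.0871, 0.2031]
dot [array([330.37552301, 321.94246862]), array([445.96540881, 248.41509434])] (array([ 0.54253571, -0.16226427,  0.07520443]), [array([-0.1,  0. ]), array([-0. , -0.2])])
(570, 785, 3) (240, 500, 3)
```

View pics/p2.png

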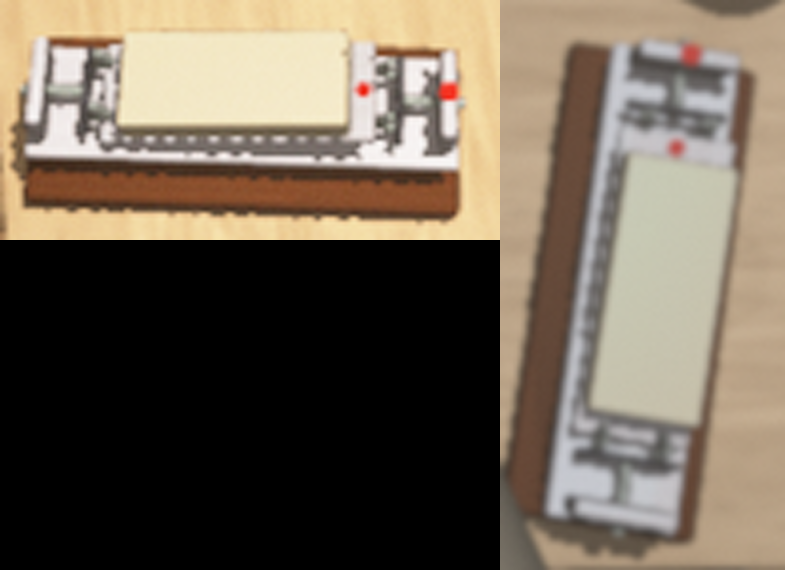

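The picture shows the -x end (left) tucked under its jaw, while the +x plate end with the dot at (363,90) still stands off its jaw. I'll triangulate the corners of the top face.

```bash
python3 - <<'E'
from h import *
D=[r.camera(c) for c in('side','top')]
S=np.array([(346,32),(350,127),(119,127),(123,31)])/4+[240,300]-.4
T=(np.array([(625,153),(739,175),(700,425),(590,405)])-[500,0])/3.8+[400,210]-.4
X=np.array([tri(D,[s,t])[0] for s,t in zip(S,T)]);print(X.round(4))
c=X.mean(0);ex=(X[0]+X[1]-X[2]-X[3])/2;ey=(X[0]+X[3]-X[1]-X[2])/2
print('centre',c,'L',np.linalg.norm(ex),'W',np.linalg.norm(ey),'yaw',np.arctan2(ex[1],ex[0]),np.arctan2(-ey[0],ey[1]),'pitch up',ex[2]/np.linalg.norm(ex),'roll',ey[2]/np.linalg.norm(ey))
ex[2]*=1;u=ex/np.linalg.norm(ex);up=np.cross(u,ey/np.linalg.norm(ey));up/=np.linalg.norm(up)
o=c-.03*up;print('origin',o,'in stand',R.from_euler('z',.178).apply(o-[.482,-.152,0]))
E
```

```text
[[ 0.538  -0.1359  0.0898]
 [ 0.5298 -0.1858  0.0912]
 [ 0.4182 -0.166   0.0818]
 [ 0.4263 -0.1172  0.0852]]
centre [ 0.47808025 -0.15125788  0.08699197] L 0.1134788111078212 W 0.05004643876767822 yaw -0.1707783435496925 -0.1639343342229696 pitch up 0.062122594855573726 roll 0.019845248592704017
origin [ 0.4800196  -0.15097641  0.05705605] in stand [-0.00213035  0.00065676  0.05705605]
```

```bash
python3 -m pendant '[[0.0023,0.04,0,0],[0.0023,0.04,0,0],[0.0023,0.04,0,0],[0.0023,0.04,0,0],[0.0022,0.04,0,0],[0.0022,0.0428,0,0],[0,0,0,0],[0,0,0,0]]'|sed -n '2,2p'; python3 -m pendant '[[0,0,0.03,0],[0,0,0.03,0],[0,0,0.025,0],[0,0,0.01,0],[0,0,0,0],[0,0,0,0]]'|sed -n '1,4p'; python3 -m pendant '[[0,0,0.001,0],[0,0,0.001,0],[0,0,0,0],[0,0,0,0]]'|sed -n '1,4p'
```

```text
ee_pos: [0.4939, -0.16, 0.2029]
time: 17.08
ee_pos: [0.4955, -0.1556, 0.1088]
eef_rot: [0.996, -0.089, 0.0, -0.0]
ft_force: [0.4, 0.4, 0.7]
time: 17.42
ee_pos: [0.4956, -0.1561, 0.1068]
eef_rot: [0.996, -0.09, 0.001, 0.0]
ft_force: [-0.3, -0.8, -0.3]
```

```bash
python3 -m pendant '[[0,-0.0016,0.001,0],[0,0,0.001,0],[0,0,0.001,0],[0,0,0,0],[0,0,0,0]]'|sed -n '2,4p';for i in 1; do python3 -m pendant '[[0,0,0.001,0],[0,0,0.001,0],[0,0,0,0],[0,0,0,0]]'|sed -n '2,4p';python3 -m pendant '[[0,0,0.001,0],[0,0,0,0],[0,0,0,0]]'|sed -n '2,4p';python3 -m pendant '[[0,0,0.001,0],[0,0,0,0],[0,0,0,0]]'|sed -n '2,4p'; done
```

```text
ee_pos: [0.4955, -0.1544, 0.103]
eef_rot: [0.996, -0.089, -0.0, 0.0]
ft_force: [0.4, 1.0, 0.4]
ee_pos: [0.496, -0.1545, 0.1015]
eef_rot: [0.996, -0.089, 0.001, 0.0]
ft_force: [0.9, 0.2, 3.8]
ee_pos: [0.4951, -0.1544, 0.0997]
eef_rot: [0.996, -0.089, -0.0, -0.0]
ft_force: [0.7, -1.0, -0.6]
ee_pos: [0.4952, -0.1544, 0.0988]
eef_rot: [0.996, -0.089, -0.0, -0.0]
ft_force: [0.3, 0.1, -0.1]
```

```bash
cat > sd.py <<'E'
from h import *
ys,xs=np.mgrid[:480,:640];ds=[];uv=[]
for c,(u,v) in(('side',(330.8,323)),('top',(445,248))):
    d=r.camera(c);im=d['img'].astype(float);w=np.clip(im[...,0]-np.maximum(im[...,1],im[...,2])-50,0,None)*(np.hypot(xs-u,ys-v)<7)
    if w.sum()>0:ds.append(d);uv.append(np.array([(xs*w).sum(),(ys*w).sum()])/w.sum());print(c,uv[-1].round(1))
if len(ds)>1:X=tri(ds,uv)[0];print('stand frame',R.from_euler('z',.178).apply(X-[.482,-.152,0]).round(4))
dt=np.array([.4820,-.152,0])+R.from_euler('z',-.178).apply([.064,0,.0085])
print([proj(d,dt+[0,0,.052]).round(1).tolist() for d in ds])
E
python3 sd.py
```

```text
side [330.9 323.2]
[[[331.2, 324.7]]]
```

```bash
python3 -m pendant '[[0,0,0.001,0],[0,0,0.001,0],[0,0,0,0],[0,0,0,0]]'|sed -n '2,4p';python3 -m pendant '[[0,0,0.001,0],[0,0,0,0],[0,0,0,0]]'|sed -n '2,4p';python3 -m pendant '[[0,0,0.001,0],[0,0,0,0],[0,0,0,0]]'|sed -n '2,4p';python3 -m pendant '[[0,0,0.001,0],[0,0,0,0],[0,0,0,0]]'|sed -n '2,4p'
```

```text
ee_pos: [0.4953, -0.1544, 0.0969]
eef_rot: [0.996, -0.089, -0.0, -0.0]
ft_force: [-0.1, 0.9, -0.0]
ee_pos: [0.4953, -0.1544, 0.0959]
eef_rot: [0.996, -0.089, -0.0, 0.0]
ft_force: [-0.6, -1.0, 0.1]
ee_pos: [0.4955, -0.1544, 0.0951]
eef_rot: [0.996, -0.089, 0.0, 0.0]
ft_force: [0.1, -0.5, 0.9]
ee_pos: [0.4957, -0.1545, 0.0948]
eef_rot: [0.996, -0.09, 0.0, 0.0]
ft_force: [-3.1, 0.2, 8.8]
```

Hard contact at TCP 0.095, which puts the origin at about 0.054 and on the balls. I'll back off and check.

```bash
python3 -m pendant '[[0,0,-0.01,0],[0,0,-0.03,0],[0,0,-0.04,0],[0,-0.04,-0.02,0],[0,-0.04,0,0],[0,-0.04,0,0],[0,-0.04,0,0],[0,-0.04,0,0]]'|sed -n '2,4p'; python3 -m pendant '[[0,-0.04,0,0],[0,0,0,0],[0,0,0,0]]'|sed -n '1,2p';python3 sd.py; python3 - <<'E'
from h import *
D={c:r.camera(c) for c in('side','top')};c=D['top'];d=D['side']
def s(I,b,f):
    u0,v0,u1,v1=b;return cv2.resize(I[v0:v1,u0:u1,::-1],None,fx=f,fy=f,interpolation=cv2.INTER_CUBIC)
a=s(c['img'],(400,210,475,360),3.8);b=s(d['img'],(240,300,365,360),4)
H=max(a.shape[0],b.shape[0]);pad=lambda v:cv2.copyMakeBorder(v,0,H-v.shape[0],0,0,0)
cv2.imwrite('pics/p3.png',np.hstack([pad(b),pad(a)])[:,:800])
E
```

```text
ee_pos: [0.5307, 0.0414, 0.1936]
eef_rot: [0.996, -0.09, 0.001, 0.0]
ft_force: [0.4, -0.5, -0.0]
time: 20.77
ee_pos: [0.5375, 0.0821, 0.1931]
side [331.4 324. ]
top [444.9 247.6]
stand frame [0.0642 0.0003 0.0637]
[[[331.2, 324.7]], [[444.6, 247.9]]]
```

View pics/p3.png

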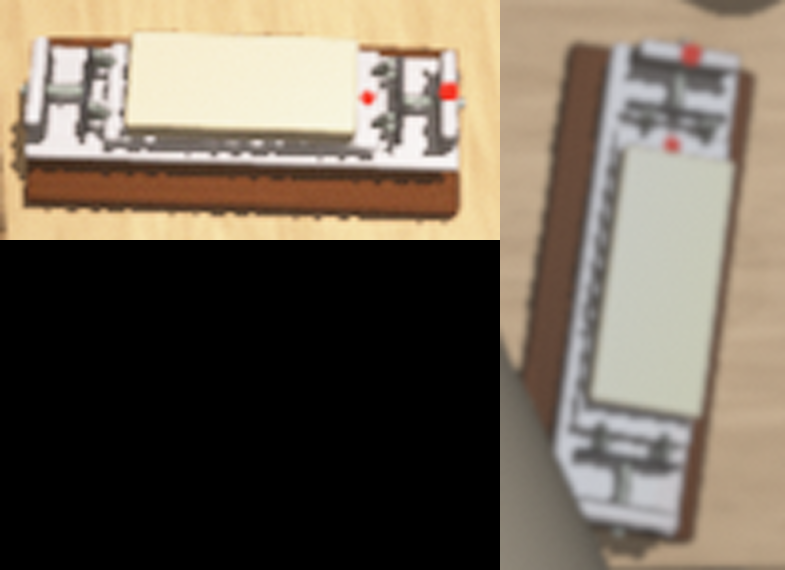

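The dot now sits at (64.2, 0.3) mm in the stand frame, origin about 55 mm up, with the jaw tips over both plate ends. I'll confirm with a gentle press and height touch at the middle and slightly toward -x.

```bash
python3 - <<'E'
from h import *
D=[r.camera(c) for c in('side','top')]
S=np.array([(358,37),(355,133),(124,130),(130,33)])/4+[240,300]-.4
T=(np.array([(624,146),(736,161),(700,416),(590,400)])-[500,0])/3.8+[400,210]-.4
X=np.array([tri(D,[s,t])[0] for s,t in zip(S,T)]);print(X.round(4))
c=X.mean(0);ex=(X[0]+X[1]-X[2]-X[3])/2
print(R.from_euler('z',.178).apply(c-[.482,-.152,0]),np.arctan2(ex[1],ex[0]))
s=r.read_state();M=R.from_quat(s['eef_rot']).as_matrix();print(M.T@(np.array([.482,-.152,.099])-s['ee_pos']))
E
```

```text
[[ 0.5431 -0.137   0.0828]
 [ 0.5346 -0.1868  0.084 ]
 [ 0.4213 -0.167   0.0789]
 [ 0.4291 -0.1178  0.0824]]
[ 4.01512724e-05 -1.28983697e-04  8.20330139e-02] -0.1701042602326805
[-0.01348543  0.23580978  0.09386443]
```

```bash
python3 -m pendant '[[-0.0065,0.039,0,0],[-0.0065,0.039,0,0],[-0.0065,0.039,0,0],[-0.0065,0.039,0,0],[-0.0065,0.039,0,0],[-0.006,0.039,0,0],[0,0,0,0],[0,0,0,0]]'|sed -n '2,2p'; python3 -m pendant '[[0,0,0.03,0],[0,0,0.03,0],[0,0,0.025,0],[0,0,0.008,0],[0,0,0,0],[0,0,0,0]]'|sed -n '1,4p'; python3 -m pendant '[[0,0,0.001,0],[0,0,0.001,0],[0,0,0,0],[0,0,0,0]]'|sed -n '1,4p'
```

```text
ee_pos: [0.4571, -0.1472, 0.1928]
time: 22.23
ee_pos: [0.4588, -0.1438, 0.1006]
eef_rot: [0.996, -0.089, 0.0, -0.0]
ft_force: [0.1, 1.0, -0.3]
time: 22.57
ee_pos: [0.4586, -0.1445, 0.0984]
eef_rot: [0.996, -0.09, 0.001, 0.0]
ft_force: [0.2, 0.2, -0.4]
```

```bash
python3 -m pendant '[[0,0.003,0.001,0],[0,0,0.001,0],[0,0,0,0],[0,0,0,0]]'|sed -n '2,4p';python3 -m pendant '[[0,0,0.0007,0],[0,0,0,0],[0,0,0,0]]'|sed -n '2,4p';python3 -m pendant '[[0,0,0.0005,0],[0,0,0,0],[0,0,0,0]]'|sed -n '2,4p';
```

```text
ee_pos: [0.4575, -0.1473, 0.0956]
eef_rot: [0.996, -0.09, -0.0, -0.0]
ft_force: [1.3, -0.1, 0.8]
ee_pos: [0.4577, -0.1473, 0.0951]
eef_rot: [0.996, -0.089, 0.0, 0.0]
ft_force: [-1.0, 0.1, 2.5]
ee_pos: [0.4578, -0.1473, 0.095]
eef_rot: [0.996, -0.089, 0.0, 0.0]
ft_force: [-3.4, 0.6, 7.6]
```

The contact height is the same at both places (0.095), so the stone is level and hard on the balls. I'll retreat, check once more and hand in.

```bash
python3 -m pendant '[[0,0,-0.01,0],[0,0,-0.03,0],[0,0,-0.04,0],[0,-0.04,-0.02,0],[0,-0.04,0,0],[0,-0.04,0,0],[0,-0.04,0,0],[0,-0.04,0,0]]'|sed -n '2,4p'; python3 -m pendant '[[0,0,0,0],[0,0,0,0],[0,0,0,0],[0,0,0,0]]'|sed -n '1,2p';python3 sd.py
```

```text
ee_pos: [0.4929, 0.0486, 0.194]
eef_rot: [0.996, -0.09, 0.001, 0.0]
ft_force: [1.5, -0.9, 0.7]
time: 24.4
ee_pos: [0.4928, 0.0454, 0.1931]
side [331.4 324. ]
top [444.9 247.6]
stand frame [0.0642 0.0003 0.0637]
[[[331.2, 324.7]], [[444.6, 247.9]]]
```

```bash
python3 -c "
from bench import r
print(r.close_job())"
```

```text
the job is handed in; nothing more can be done
None
```

The job is handed in: by my last measurements the pale stone is home on the three balls, level, centred within about 1 mm, red dot to red dot and let go; no verdict came back, the −x end dropped in first so I pressed 13 mm toward +x to seat the other end, and the highest press I read was about 9 N.

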